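# Close and latch the insulated food carrier

## Robot

A 7-joint arm with a two-finger parallel gripper is mounted at the origin on a cart in front of the work surface, level with it; the furniture and walls round the work are solid. World frame = base frame: x ahead of the robot, y to its left, z up, the work surface at z = 0. Lengths are in m, angles in rad, forces in N, time in s.
With the tool pointing down it reaches from about 0.4 to 0.85 m from the base axis. Payload 4.5 kg.
Tool frame: the origin (TCP) lies midway between the tips of the shut fingers; the grasp point (between the pads) lies 19 mm behind it; z points along the fingers, y is the direction in which the jaws open and shut (so a half turn about z gives the same grasp; the last joint's range is limited). The gripper opens to 88 mm and grips with 3 to 60 N. Pads are 18 mm wide; open, the fingers measure 123 mm over their backs; the gripper's body (75 mm by 187 mm) begins 45 mm behind the grasp point.
Start: joints at [-1.083, 0.689, -0.195, 1.565, 0.157, 0.902, -0.215], TCP at [0.274, 0.562, 0.239] pointing down, gripper open.
Joint ranges: [-3.01, 3.01], [-0.46, 2.08], [-1.47, 1.51], [0.13, 2.56], [-1, 4.14], [0.04, 2.09], [-2.66, 2.66]. Speed limits (rad/s): [2.57, 2.57, 3.14, 3.14, 3.14, 3.14, 3.14].

## Interface

Orientations are given as [roll, pitch, yaw] about the fixed x, y, z axes, in that order (R = Rz(yaw) Ry(pitch) Rx(roll)).
In Python, from plant import r gives the robot as it stands. The module is installed in compiled form; this text tells all that it offers.
- The arm moves only by the tool move_arm, never from a script. Its argument "deltas" is a list of rows, each a list of 5 numbers: the opening, from -1 (shut) to 1 (fully open), then the shift along the tool's x, y, z in m, then the turn about the tool's z in rad. A call has 1 to 8 rows; each row is the pose to reach, as a shift and turn from the pose commanded when the call began, along the tool's axes at that moment; what a row does not reach only later rows make up. A row lasts 1/10 s, in which the tool goes at most 50 mm and 8.59 degrees, less where a joint would pass 70% of its speed; a pose out of reach is approached as far as the arm can. A call with a gripper value outside its range is refused whole. The fingers move at their own pace and stop on an object; "grip_force" is the grip in N (left out, the last holds). Time passes only in rows, so rows that repeat a pose let the fingers close. It gives the time, the measured TCP pose, the force and the opening at its end, in the units of the state.
- r.sense(): the state, without advancing time (a new reading comes with each control period).
- r.snapshot(name): name is "side" or "top"; returns the picture (480x640x3 uint8, red, green, blue); there is no depth.
- r.camera_params(name): a dict with "K" (3x3 intrinsics, pixels), "view" (4x4, takes a point from world to camera coordinates). Camera axes: x right, y up, looking along -z (the intrinsics and any distortion apply to the point x, -y, -z); pixel columns grow to the right and rows downward; lengths in m; the calibration is good to about 2 mm. A picture is of the moment at which its call begins. camera_params takes no time and is no camera call.
- r.hand_in(): hands the job in, once; it reports no verdict.
Trained networks look in the newest picture that a camera, given by its name, has taken for a name from the list of things; names that differ only in an ending like _2 or _b are one class to them, and where a whole thing is asked for, a point or a joint stands for the part that bears it (a point fixed in the world has none). Each returns a list of dicts, best first, with "conf" (0 to 1); they miss things now and then, are a little off and sometimes report something else, mostly with a low value. They report only what shows in the picture. A call takes as long as a camera call.
- r.trace(query, camera): "mask" (480x640 bool, what is visible of it) and "rect" ([left, top, right, bottom] in pixels, round what is visible of it).
- r.landmark_of(query, camera): "xy" ([column, row] in pixels: a listed point, or the origin of a listed thing).
The state is a dict: "clock": time; "q": joint angles; "dq": joint speeds; "tau": joint torques, N m; "position": TCP position; "tcp_rot": TCP orientation; "wrist_force": force on the tool from outside, world axes, zero at the start; "torque": the same for the moment, N m; "opening": finger opening in m.
Only numpy, scipy, OpenCV 4.12 (cv2) and the standard library are available. Lean on these libraries where they do the work, as an engineer would, in place of code of your own. Each camera call takes 0.05 s, during which the arm holds its last target.

## Task

The food is packed, so close up the insulated carrier: swing its open lid down onto the gasket, then take the T-handle on top of the lid and turn it clockwise, seen from above, all the way to its stop, so that the latch draws the lid down tight. Let go, and leave the mug and the two bowls standing beside the carrier where they are.

Things in the scene. Friction and masses are not known exactly. Their poses are not given: they have to be found in the camera images.
- carrier: insulated food carrier: white open tub, 160 (x) x 200 (y) x 120 mm high, walls 10 mm, grey hinged lid, a bowl packed inside; heavy, does not shift. Origin at the centre of its underside on the worktop; z up, x points from its front (robot side) to its rear, where the hinge is. A black gasket stands 6.5 mm proud of the rim and yields under the lid
- lid_hinge (a point): point half-way along the lid's hinge axis, on the rear rim: 80 mm behind the carrier's origin and 121.5 mm above the worktop. The hinge axis runs along the carrier's y (this frame has the carrier's axes)
- lid (a joint): lid angle: 0 = level (about 0.004 when latched tight); about 0.026 = lying loose on the gasket, front edge 4 mm high; 1.57 = upright (stop at 1.65). Starts open. Panel 160 mm deep, 200 wide, 14 thick, 0.3 kg. Its damped hinge holds it near upright and lets it sink by itself from about 1 rad down; moving it takes 1 to 4 N at the rail. Only the latch can hold it down against the gasket (about 12 N)
- rail_mid (a point): middle of the grab rail at the lid's free edge: round steel bar, 10 mm thick, 120 mm long, parallel to the hinge axis, 192 mm from the hinge along the lid and 7 mm above the lid's underside plane (which contains the hinge axis); 27 mm gap between bar and lid edge. Frame of the lid: y along the bar, x from rail to hinge
- t_grip (a point): centre of the T-handle's grip bar, on its turning axis: black bar 64 mm long, 13 wide, 18 high. The axis is square to the lid, 115 mm from the hinge, midway across; the centre is 34 mm above the lid's outer face (48 mm from its underside plane). The frame turns with the handle: y along the bar, z out of the lid's outer face: up when closed, to the rear while the lid is open
- t_handle (a joint): T-handle angle: 0 = open, bar parallel to the lid's front edge; grows clockwise seen from above on the closed lid; 1.4 = stop, latched, bar nearly front to rear. Stays where left. Starts at 0 to 0.12. With the lid on the gasket the tongue hooks its strike at about 0.4 and draws the lid down until 1.05 (about 0.15 N m). Turned past 0.25 before the lid is down, it blocks the lid
- mug_mid (a point): mug, 78 mm wide and 102 mm high with a side handle, standing on the worktop to the right of the carrier: a bystander. Point at half its height
- blue_bowl_mid (a point): blue-patterned porcelain bowl, 120 mm across, 58 mm high, to the left of the carrier: a bystander. Point at half its height
- bird_bowl_mid (a point): white porcelain bowl with dark rim, 127 mm across, 64 mm high, farther to the left: a bystander. Point at half its height

How it is judged:
On the way:
1. the lid is down on the gasket with the T-handle still open (value of joint lid below 0.05 rad and value of joint t_handle below 0.6 rad), for 0.2 s.
At the end, for the whole second after the job is handed in: The T-handle is turned to its stop (1.4 rad, at least 1.2) and stays there, and the latch holds the lid tight on the rim: lid angle under 0.011 rad, which is a front edge less than about 2 mm above fully home (value of joint lid below 0.011 rad and value of joint t_handle above 1.2 rad); the robot touches nothing.
It fails at once if the mug is shifted by more than 25 mm or tipped (distance of mug_mid from where it was at the start of the episode above 0.025 m or angle between mug_mid's own z axis and vertical above 0.4 rad).
It fails at once if the blue-patterned bowl is shifted by more than 25 mm (distance of blue_bowl_mid from where it was at the start of the episode above 0.025 m).
It fails at once if the white dark-rimmed bowl is shifted by more than 25 mm (distance of bird_bowl_mid from where it was at the start of the episode above 0.025 m).
It also fails if it takes over 48 s, if anything falls off the work surface, if the arm or the gripper's body presses on something with over 40 N, if the wrist force passes 120 N, or if a joint passes its speed limit or range.

## Working session

There is one attempt and no reset: what is moved stays moved. The work goes in short steps, Python scripts to look and compute and a tool call to move; the robot and the scene stay as the last step left them, time stands still between calls to the robot, and variables do not carry over. Pictures are saved under pics/ and viewed, and the job is handed in when it is done.

Besides the shell and the picture viewer there is one more tool, called after ">>>" as name(argument=value, ...) on one line, values as JSON. move_arm: Moves the arm, as the interface text tells. Its arguments: {"type":"object","properties":{"deltas":{"type":"array","items":{"type":"array","items":{"type":"number"}}},"grip_force":{"type":"number"}},"required":["deltas"]}

```bash
mkdir -p pics; python3 - <<'E'
from plant import r
import cv2,numpy as np
np.set_printoptions(precision=4,suppress=True)
for c in("side","top"):
    im=r.snapshot(c); cv2.imwrite(f"pics/{c}0.png",im[:,:,::-1])
    p=r.camera_params(c); print(c,np.array(p["K"]),np.array(p["view"]),[k for k in p])
    for n in("carrier","lid_hinge","rail_mid","t_grip","mug_mid","blue_bowl_mid","bird_bowl_mid"):
        print(n,[(np.round(d["xy"],1),round(d["conf"],2)) for d in r.landmark_of(n,c)][:3])
print(r.sense())
E
```

```text
side [[507.3561   0.     315.0638]
 [  0.     507.3561 242.0473]
 [  0.       0.       1.    ]] [[ 0.9089 -0.4171 -0.0057 -0.542 ]
 [ 0.1534  0.3216  0.9344 -0.1495]
 [-0.3879 -0.8501  0.3562 -1.3155]
 [ 0.      0.      0.      1.    ]] ['K', 'view']
carrier [(array([329.5, 292.3]), 0.57)]
lid_hinge [(array([360.4, 248.1]), 0.87), (array([358.1, 341. ]), 0.52)]
rail_mid [(array([350.8, 179. ]), 0.88)]
t_grip [(array([376.7, 205.4]), 0.73), (array([267.4, 250.6]), 0.73)]
mug_mid [(array([360.1, 339.5]), 0.64)]
blue_bowl_mid [(array([267., 250.]), 0.62)]
bird_bowl_mid [(array([256. , 232.1]), 0.83)]
top [[527.9811   0.     329.3339]
 [  0.     527.9811 237.0145]
 [  0.       0.       1.    ]] [[ 0.4307 -0.9025 -0.0053 -0.3221]
 [ 0.8539  0.4056  0.326  -0.4404]
 [-0.292  -0.145   0.9454 -1.5767]
 [ 0.      0.      0.      1.    ]] ['K', 'view']
carrier [(array([364. , 258.5]), 0.97)]
lid_hinge [(array([381.7, 226.1]), 0.74)]
rail_mid [(array([382.8, 209.3]), 0.73), (array([224.8, 206.4]), 0.33)]
t_grip [(array([394.5, 204.8]), 0.79)]
mug_mid [(array([445.8, 317.5]), 0.55)]
blue_bowl_mid [(array([269.1, 229.2]), 0.92)]
bird_bowl_mid [(array([226.1, 202.3]), 0.62)]
{'clock': 0.8, 'q': array([-1.0832,  0.6891, -0.1946,  1.5653,  0.1573,  0.9025, -0.2151]), 'dq': array([-0.0017, -0.0004, -0.0002, -0.0001,  0.    , -0.0004, -0.0007]), 'tau': array([ -0.0002, -52.7443,  -1.2671, -15.3738,  -0.0519,  -0.0007,
         0.    ]), 'position': array([0.274 , 0.5618, 0.2388]), 'tcp_rot': array([3.1415, 0.    , 2.6879]), 'wrist_force': array([-0.022 , -0.4549, -0.2774]), 'torque': array([-0.0119,  0.0228, -0.0391]), 'opening': 0.08807765498680856}
```

View pics/side0.png

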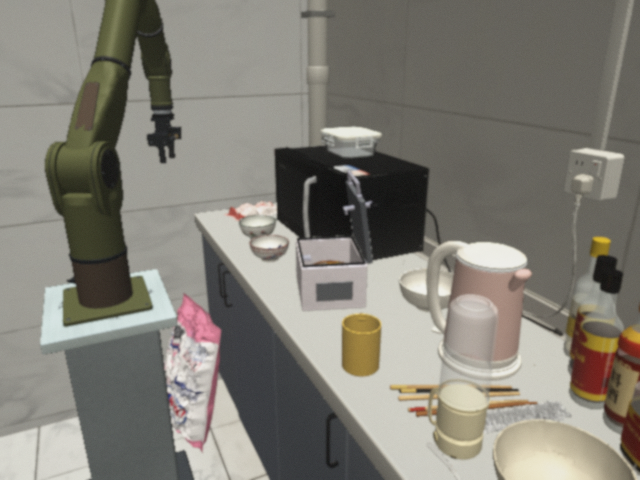

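View pics/top0.png

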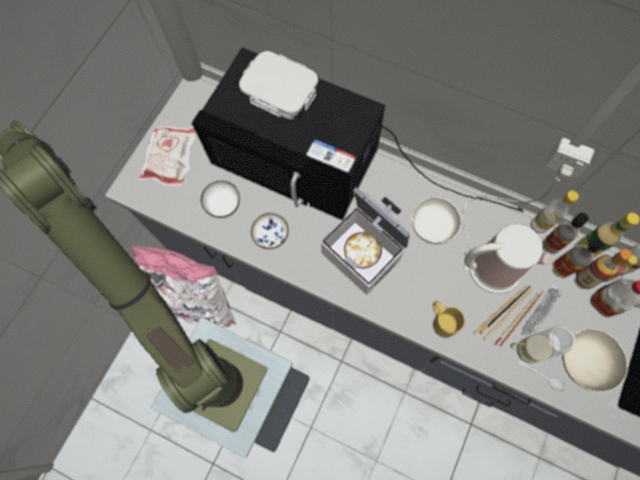

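```bash
cat > h.py <<'E'
from plant import r
import numpy as np
from scipy.optimize import least_squares
def proj(c,P):
    p=r.camera_params(c); P=np.atleast_2d(P); V=np.array(p["view"]);K=np.array(p["K"])
    q=P@V[:3,:3].T+V[:3,3]; q=q*[1,-1,-1]; q=q@K.T
    return q[:,:2]/q[:,2:]
# model: carrier x,y,yaw, lid angle, handle angle
def pts(s):
    x,y,w,a=s; R=np.array([[np.cos(w),-np.sin(w),0],[np.sin(w),np.cos(w),0],[0,0,1]])
    O=np.array([x,y,0]); T=lambda v:O+R@np.array(v)
    H=np.array([.08,0,.1215]); u=np.array([-np.cos(a),0,np.sin(a)]); n=np.array([np.sin(a),0,np.cos(a)])
    return dict(carrier=O,lid_hinge=T(H),rail_mid=T(H+.192*u+.007*n),t_grip=T(H+.115*u+.048*n))
def fit(obs,s0,wts=None):
    f=lambda s:np.concatenate([proj(c,pts(s)[n])[0]-xy for c,n,xy in obs])
    return least_squares(f,s0,loss="soft_l1",f_scale=2)
E
python3 - <<'E'
from h import *
obs=[("side","carrier",(329.5,292.3)),("side","lid_hinge",(360.4,248.1)),("side","rail_mid",(350.8,179)),("side","t_grip",(376.7,205.4)),
("top","carrier",(364,258.5)),("top","lid_hinge",(381.7,226.1)),("top","rail_mid",(382.8,209.3)),("top","t_grip",(394.5,204.8))]
z=fit(obs,[.6,0,0,1.5]); print(z.x,z.cost,np.round(z.fun,1)); print(pts(z.x))
def tri(a,b):
    return least_squares(lambda P:np.r_[proj("side",P)[0]-a,proj("top",P)[0]-b],[.6,0,.05])
for n,a,b in(("hinge",(360.4,248.1),(381.7,226.1)),("rail",(350.8,179),(382.8,209.3)),("grip",(376.7,205.4),(394.5,204.8)),("mug",(360.1,339.5),(445.8,317.5)),("blue",(267,250),(269.1,229.2)),("bird",(256,232.1),(226.1,202.3))):
    t=tri(a,b);print(n,t.x,t.cost)
E
```

```text
[ 0.54133188 -0.21772699 -0.2991429   1.41042624] 15.48820356672746 [ 1.   1.4  1.   1.3  3.2 -1.9 -2.6 -1.8 -1.3 -0.9  0.5  1.4  0.   0.1
 -1.8  1. ]
{'carrier': array([ 0.54133188, -0.21772699,  0.        ]), 'lid_hinge': array([ 0.61777904, -0.24130309,  0.1215    ]), 'rail_mid': array([ 0.59508468, -0.23430421,  0.31215409]), 't_grip': array([ 0.64551069, -0.24985546,  0.24268916])}
hinge [ 0.61843977 -0.23741844  0.1239397 ] 0.3755611032977282
rail [ 0.59181712 -0.23221007  0.30869128] 2.9720930594876305
grip [ 0.65195603 -0.25263283  0.23815803] 0.03436670948657421
mug [ 0.4585345  -0.52332241  0.05365082] 0.7291927066427459
blue [0.48392146 0.09565036 0.02308769] 5.820999211161855
bird [0.50663007 0.26755665 0.02322741] 6.025579782251194
```

```bash
cat > ov.py <<'E'
from h import *
import cv2
def box(x0,x1,y0,y1,z0,z1):
    v=[(x,y,z) for x in(x0,x1) for y in(y0,y1) for z in(z0,z1)]
    return [(v[i],v[j]) for i in range(8) for j in range(i) if bin(i^j).count("1")==1]
def overlay(im,c,s,th,fn,cx,cy,w=80,sc=6):
    x,y,yw,a=s; R=np.array([[np.cos(yw),-np.sin(yw),0],[np.sin(yw),np.cos(yw),0],[0,0,1]])
    big=cv2.resize(im[cy-w*3//4:cy+w*3//4,cx-w//2-w//2:cx+w],None,fx=800/(2*w),fy=800/(2*w),interpolation=cv2.INTER_CUBIC)[:,:,::-1].copy()
    k=800/(2*w); o=np.array([cx-w,cy-w*3//4])
    u=np.array([-np.cos(a),0,np.sin(a)]);n=np.array([np.sin(a),0,np.cos(a)])
    L=lambda p:np.array([.08,0,.1215])+p[0]*u+np.array([0,p[1],0])+p[2]*n
    def ln(p,q,col):
        P=proj(c,np.array([np.array([x,y,0])+R@np.array(p),np.array([x,y,0])+R@np.array(q)]))
        P=((P-o+.5)*k).astype(int); cv2.line(big,tuple(P[0].tolist()),tuple(P[1].tolist()),col,1)
    for p,q in box(-.08,.08,-.1,.1,0,.12): ln(p,q,(0,0,255))
    for p,q in box(0,.16,-.1,.1,0,.014): ln(L(p),L(q),(0,255,0))
    ln(L((.192,-.06,.007)),L((.192,.06,.007)),(255,0,255))
    d=.032*np.array([-np.sin(th),np.cos(th)])  # clockwise seen from above; u points front(-x)
    d=np.array([ -np.sin(th)*1, np.cos(th)])*.032
    ln(L((.115+d[0],d[1],.048)),L((.115-d[0],-d[1],.048)),(0,255,255))
    cv2.imwrite(fn,big)
E
python3 - <<'E'
from ov import *
s=[.5413,-.2177,-.2991,1.4104]
for c,cx,cy in(("side",340,240),("top",365,230)):
    im=cv2.imread(f"pics/{c}0.png")[:,:,::-1]
    overlay(im,c,s,0.05,f"pics/ov_{c}.png",cx,cy)
E
```

```text
(no output)
```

View pics/ov_side.png

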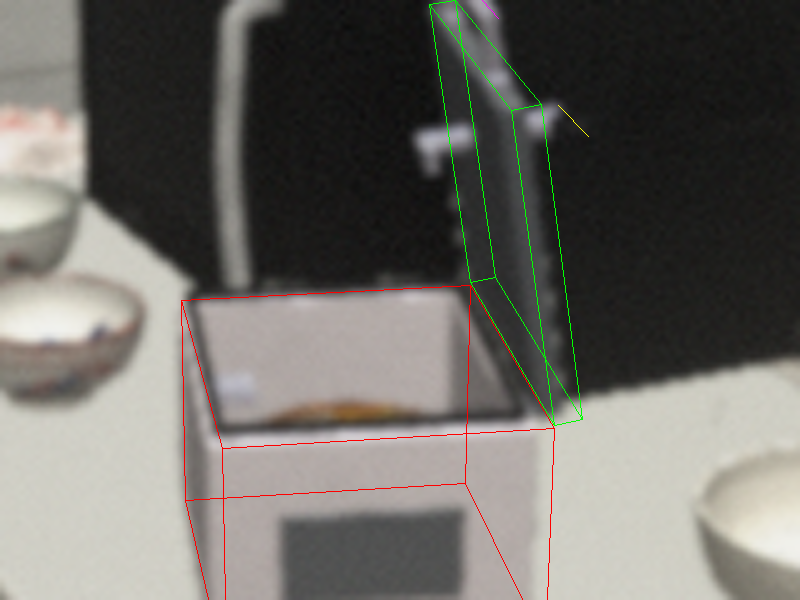

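View pics/ov_top.png

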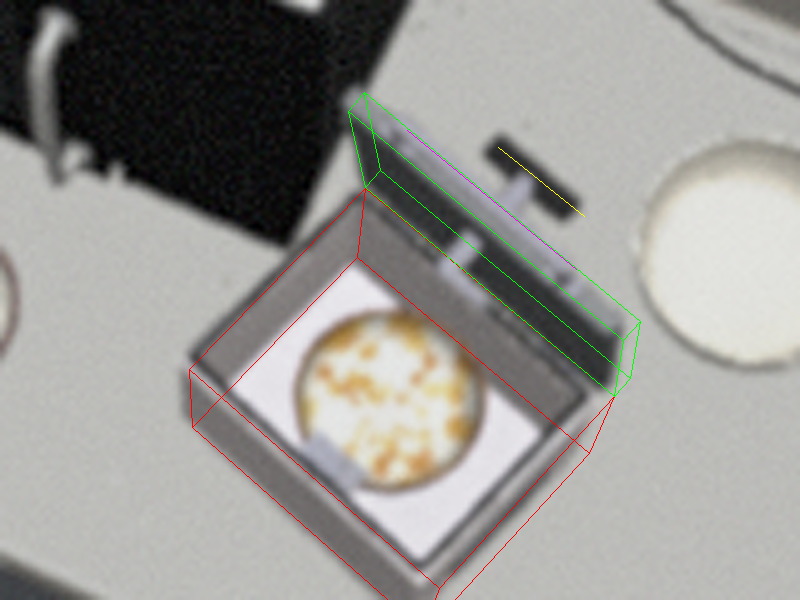

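```bash
python3 - <<'E'
import cv2,numpy as np
a=cv2.imread("pics/top0.png")[40:240,180:400];b=cv2.imread("pics/side0.png")[130:280,260:440]
f=lambda i,k:np.clip(255*(cv2.resize(i,None,fx=k,fy=k,interpolation=cv2.INTER_CUBIC)/255.)**.45,0,255).astype(np.uint8)
a=f(a,2);b=f(b,2); 
h=max(a.shape[0],b.shape[0]); o=np.zeros((h,a.shape[1]+b.shape[1],3),np.uint8); o[:a.shape[0],:a.shape[1]]=a;o[:b.shape[0],a.shape[1]:]=b
print(o.shape);cv2.imwrite("pics/oven.png",o)
E
```

```text
(400, 800, 3)
```

View pics/oven.png

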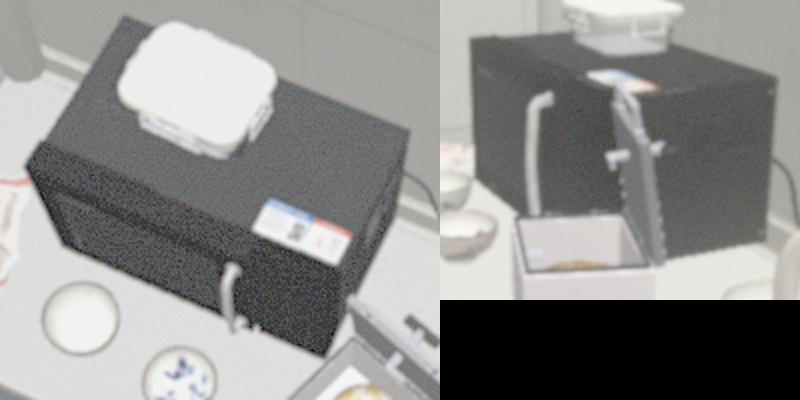

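```bash
python3 - <<'E'
from h import *
b=least_squares(lambda P:proj("top",[P[0],P[1],0])[0]-(342,217),[.6,0]).x
# top corner same xy-ish: solve for P with top px
t=least_squares(lambda P:np.r_[proj("top",P)[0]-(356,174),proj("side",P)[0]-(350,176)],[.6,0,.2])
print(b,t.x,t.cost)
for z in(.2,.25,.3,.35):print(z,least_squares(lambda P:proj("top",[P[0],P[1],z])[0]-(356,174),[.6,0]).x,
 least_squares(lambda P:proj("top",[P[0],P[1],z])[0]-(180+408/2,40+130/2),[.6,0]).x)
E
```

```text
[ 0.63997747 -0.09802659] [ 0.65958791 -0.11722269  0.28652531] 17.16655392424629
0.2 [ 0.71111127 -0.10716761] [ 0.96604743 -0.08720486]
0.25 [ 0.68818824 -0.11531725] [ 0.93422574 -0.09605131]
0.3 [ 0.6652652  -0.12346689] [ 0.90240405 -0.10489776]
0.35 [ 0.64234217 -0.13161653] [ 0.87058236 -0.11374421]
```

```bash
cat >> h.py <<'E'
def go(P,psi,N):
    s=r.sense(); p0=s["position"]; w=s["tcp_rot"][2]
    d=np.array(P)-p0; dx=d@[np.cos(w),np.sin(w),0]; dy=d@[np.sin(w),-np.cos(w),0]; t=(w-psi+np.pi)%(2*np.pi)-np.pi
    v=np.array([dx,dy,-d[2],t]); print("total",np.round(v,4),"len",round(np.linalg.norm(d),4))
    for k in range(1,N+1): print([round(float(q),3) for q in v*k/N])
E
python3 -c "
from h import *
go([.43,.24,.36],2.6879-1.12,8)"
```

```text
total [-0.2813 -0.2208 -0.1212  1.12  ] len 0.3776
[-0.035, -0.028, -0.015, 0.14]
[-0.07, -0.055, -0.03, 0.28]
[-0.105, -0.083, -0.045, 0.42]
[-0.141, -0.11, -0.061, 0.56]
[-0.176, -0.138, -0.076, 0.7]
[-0.211, -0.166, -0.091, 0.84]
[-0.246, -0.193, -0.106, 0.98]
[-0.281, -0.221, -0.121, 1.12]
```

>>> move_arm(deltas=[[-1,-0.035,-0.028,-0.015,0.14],[-1,-0.07,-0.055,-0.03,0.28],[-1,-0.105,-0.083,-0.045,0.42],[-1,-0.14,-0.11,-0.06,0.56],[-1,-0.176,-0.138,-0.076,0.7],[-1,-0.211,-0.166,-0.091,0.84],[-1,-0.246,-0.193,-0.106,0.98],[-1,-0.281,-0.221,-0.121,1.12]])

```text
clock: 1.6
position: [0.4302, 0.2383, 0.3606]
tcp_rot: [3.141, -0.001, 1.562]
wrist_force: [0.7, 0.7, -0.3]
opening: 0.0266
```

```bash
python3 -c "
from h import *
print(r.sense()['position'],r.sense()['tcp_rot'])
go([.6,-.11,.40],1.272,8)"
```

```text
[0.43017027 0.23834844 0.360635  ] [ 3.14105069e+00 -7.78815538e-04  1.56228416e+00]
total [-0.3469  0.1728 -0.0394  0.2903] len 0.3895
[-0.043, 0.022, -0.005, 0.036]
[-0.087, 0.043, -0.01, 0.073]
[-0.13, 0.065, -0.015, 0.109]
[-0.173, 0.086, -0.02, 0.145]
[-0.217, 0.108, -0.025, 0.181]
[-0.26, 0.13, -0.03, 0.218]
[-0.304, 0.151, -0.034, 0.254]
[-0.347, 0.173, -0.039, 0.29]
```

>>> move_arm(deltas=[[-1,-0.043,0.022,-0.01,0.04],[-1,-0.087,0.043,-0.02,0.073],[-1,-0.13,0.065,-0.03,0.11],[-1,-0.173,0.086,-0.04,0.145],[-1,-0.217,0.108,-0.04,0.18],[-1,-0.26,0.13,-0.04,0.22],[-1,-0.304,0.151,-0.04,0.254],[-1,-0.347,0.173,-0.04,0.29]])

```text
clock: 2.4
position: [0.6021, -0.1093, 0.3999]
tcp_rot: [3.141, -0.0, 1.277]
wrist_force: [0.7, 0.3, 0.3]
opening: 0.0005
```

```bash
python3 -c "
from h import *
print(r.sense()['position'],r.sense()['tcp_rot'])
go([.6545,-.2526,.40],1.272,4)"
```

```text
[ 0.60212642 -0.10934906  0.39990473] [ 3.14134279e+00 -4.47106424e-04  1.27658749e+00]
total [-1.219e-01  9.170e-02 -1.000e-04  4.600e-03] len 0.1525
[-0.03, 0.023, -0.0, 0.001]
[-0.061, 0.046, -0.0, 0.002]
[-0.091, 0.069, -0.0, 0.003]
[-0.122, 0.092, -0.0, 0.005]
```

>>> move_arm(deltas=[[-1,-0.03,0.023,0,0],[-1,-0.061,0.046,0,0],[-1,-0.091,0.069,0,0],[-1,-0.122,0.092,0,0.005],[-1,-0.122,0.092,0.03,0.005],[-1,-0.122,0.092,0.06,0.005]])

```text
clock: 3.0
position: [0.6548, -0.2531, 0.3392]
tcp_rot: [3.139, 0.001, 1.27]
wrist_force: [0.4, 0.3, -0.9]
opening: 0.0007
```

```bash
python3 - <<'E'
from ov import *
print(r.sense()["position"])
s=[.5413,-.2177,-.2991,1.4104]
o=[]
for c,cx,cy in(("side",360,200),("top",375,215)):
    im=r.snapshot(c); overlay(im,c,s,0.05,f"pics/ov1_{c}.png",cx,cy); o.append(cv2.resize(cv2.imread(f"pics/ov1_{c}.png"),(400,300)) if 0 else cv2.imread(f"pics/ov1_{c}.png")[:, 200:600])
    print(c,[(d["xy"],d["conf"]) for n in("rail_mid","t_grip","lid_hinge") for d in r.landmark_of(n,c)[:1]], proj(c,r.sense()["position"]))
cv2.imwrite("pics/ov1.png",np.hstack(o))
E
```

```text
[ 0.65482785 -0.2530942   0.33923944]
side [([352.0, 181.1], 0.75), ([371.6, 205.3], 0.53), ([356.6, 248.0], 0.74)] [[378.92821996 164.82872634]]
top [([382.2, 208.5], 0.57), ([394.8, 206.0], 0.66), ([382.7, 229.1], 0.62)] [[398.64942296 188.76929412]]
```

View pics/ov1.png

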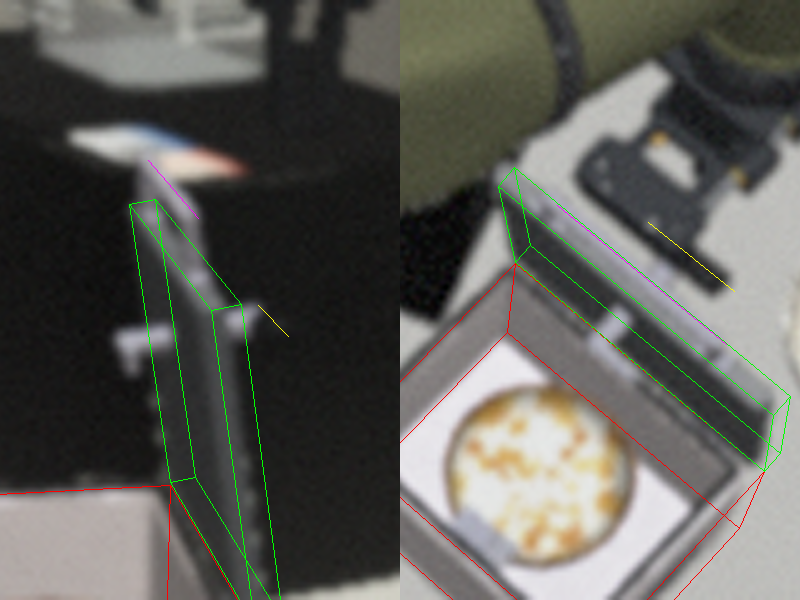

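>>> move_arm(deltas=[[-1,0,0,0.02,0],[-1,0,0,0.037,0],[-1,0,-0.02,0.037,0],[-1,0,-0.035,0.037,0],[-1,0,-0.05,0.039,0],[-1,0,-0.062,0.041,0],[-1,0,-0.072,0.044,0],[-1,0,-0.08,0.046,0]])

```text
clock: 4.2
position: [0.5783, -0.2274, 0.295]
tcp_rot: [3.139, -0.0, 1.273]
wrist_force: [0.4, 0.3, 0.0]
opening: 0.0002
```

```bash
python3 - <<'E'
from h import *
import cv2
print(r.sense()["position"],r.sense()["wrist_force"])
o=[]
for c,cx,cy in(("side",350,200),("top",375,215)):
    im=r.snapshot(c)[:,:,::-1]; o.append(cv2.resize(im[cy-60:cy+60,cx-40:cx+40],None,fx=5,fy=5,interpolation=2))
    print(c,[(d["xy"],d["conf"]) for n in("rail_mid","t_grip","lid_hinge") for d in r.landmark_of(n,c)[:1]])
cv2.imwrite("pics/p2.png",np.hstack(o))
E
```

```text
[ 0.57833771 -0.22742375  0.29503185] [0.3832966  0.3233678  0.02824421]
side [([341.0, 182.1], 0.79), ([363.4, 207.4], 0.67), ([356.7, 248.9], 0.8)]
top [([374.0, 218.4], 0.84), ([386.4, 210.3], 0.6), ([377.7, 228.3], 0.97)]
```

View pics/p2.png

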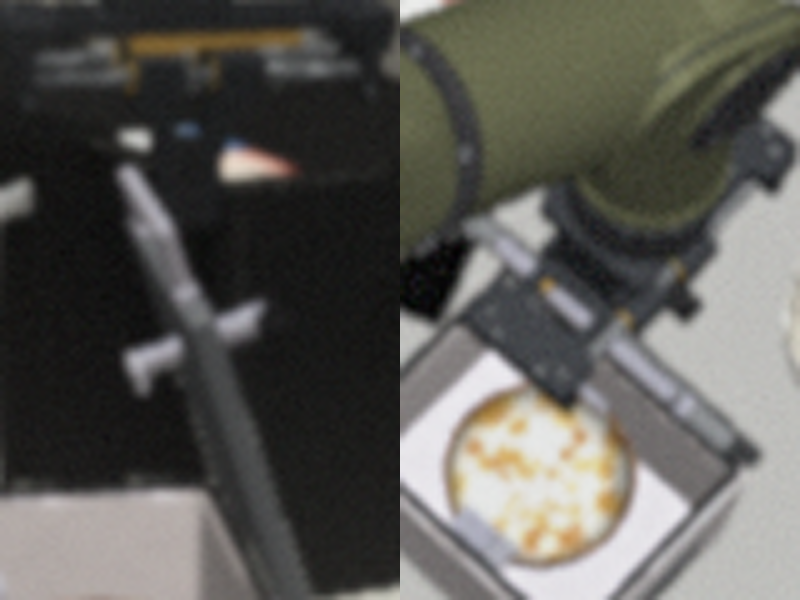

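>>> move_arm(deltas=[[-1,0,-0.01,0.004,0],[-1,0,-0.018,0.008,0],[-1,0,-0.026,0.011,0],[-1,0,-0.034,0.016,0],[-1,0,-0.042,0.02,0],[-1,0,-0.05,0.024,0],[-1,0,-0.058,0.03,0],[-1,0,-0.065,0.036,0]])

```text
clock: 5.4
position: [0.5152, -0.2082, 0.2574]
tcp_rot: [-3.141, -0.0, 1.273]
wrist_force: [0.6, -0.7, 0.6]
opening: 0.0005
```

```bash
python3 - <<'E'
from h import *
import cv2
print(r.sense()["position"],r.sense()["wrist_force"])
o=[]
for c,cx,cy in(("side",340,210),("top",375,225)):
    im=r.snapshot(c)[:,:,::-1]; o.append(cv2.resize(im[cy-60:cy+60,cx-40:cx+40],None,fx=5,fy=5,interpolation=2))
cv2.imwrite("pics/p3.png",np.hstack(o))
E
```

```text
[ 0.51520848 -0.20818289  0.25740935] [ 0.6232933  -0.73884295  0.61259958]
```

View pics/p3.png

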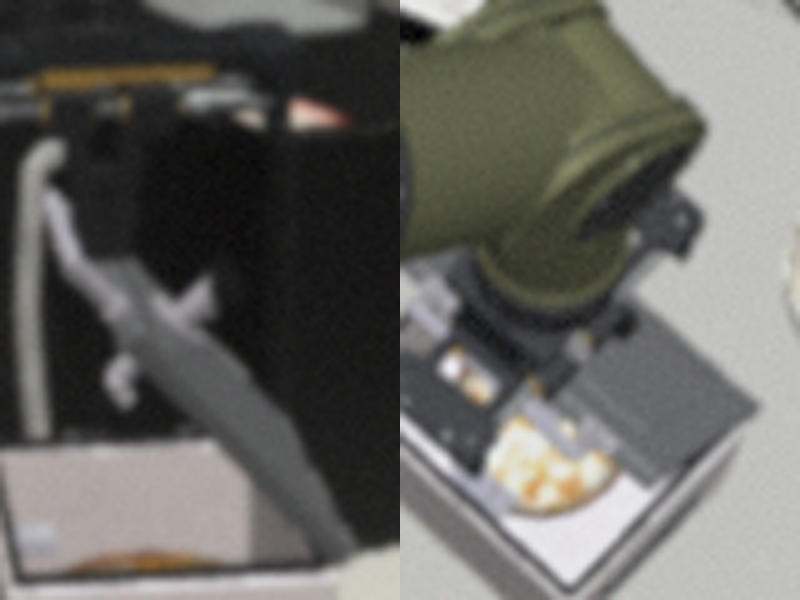

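>>> move_arm(deltas=[[-1,0,0.002,-0.02,0],[-1,0,0,-0.05,0],[1,0,0,-0.06,0],[1,0,0,-0.06,0],[1,0,0,-0.06,0],[1,0,0,-0.06,0],[1,0,0,-0.06,0],[1,0,0,-0.06,0]])

```text
clock: 6.3
position: [0.5156, -0.2082, 0.317]
tcp_rot: [-3.14, -0.0, 1.273]
wrist_force: [-0.4, 0.1, -0.2]
opening: 0.0466
```

```bash
python3 - <<'E'
from h import *
import cv2
print(r.sense()["position"],r.sense()["wrist_force"])
o=[]
for c,cx,cy in(("side",340,220),("top",365,240)):
    im=r.snapshot(c)[:,:,::-1]; o.append(cv2.resize(im[cy-60:cy+60,cx-40:cx+40],None,fx=5,fy=5,interpolation=2))
    print(c,[(n,d["xy"],d["conf"]) for n in("rail_mid","t_grip","lid_hinge") for d in r.landmark_of(n,c)[:1]])
cv2.imwrite("pics/p4.png",np.hstack(o))
E
```

```text
[ 0.51556763 -0.20821019  0.31695229] [-0.430233    0.0784479  -0.19426414]
side [('rail_mid', [284.2, 248.2], 0.88), ('t_grip', [317.3, 233.6], 0.52), ('lid_hinge', [358.6, 249.3], 0.95)]
top [('rail_mid', [339.2, 269.8], 0.6), ('t_grip', [359.9, 247.2], 0.64), ('lid_hinge', [380.9, 226.6], 0.89)]
```

View pics/p4.png

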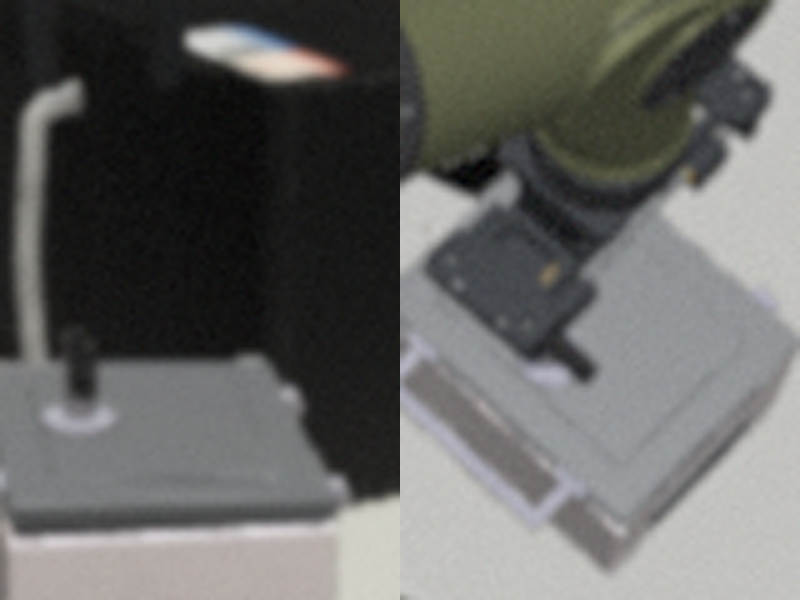

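```bash
python3 - <<'E'
from ov import *
obs=[]
from collections import defaultdict
for c in("side","top"):
  im=r.snapshot(c)
  for n in("rail_mid","t_grip","lid_hinge","carrier"):
    l=r.landmark_of(n,c)
    if l: obs.append((c,n,np.array(l[0]["xy"]))); print(c,n,l[0]["xy"],l[0]["conf"])
f=lambda s:np.concatenate([proj(c,pts([*s,.026])[n])[0]-xy for c,n,xy in obs])
z=least_squares(f,[.54,-.2177,-.299],loss="soft_l1",f_scale=1.5);print(z.x,np.round(z.fun,1))
s=[*z.x,.026]; print(pts(s)); o=[]
for c,cx,cy in(("side",330,240),("top",360,245)):
    im=r.snapshot(c); overlay(im,c,s,0.05,f"pics/ov5_{c}.png",cx,cy); o.append(cv2.imread(f"pics/ov5_{c}.png")[:,200:600])
cv2.imwrite("pics/ov5.png",np.hstack(o)); print(r.sense()["position"],r.sense()["clock"])
E
```

```text
side rail_mid [285.0, 250.4] 0.66
side t_grip [318.0, 233.0] 0.49
side lid_hinge [357.2, 245.9] 0.78
side carrier [327.1, 296.0] 0.59
top rail_mid [337.4, 267.8] 0.59
top t_grip [358.5, 248.6] 0.43
top lid_hinge [379.0, 229.2] 0.67
top carrier [361.5, 255.6] 0.62
[ 0.53866687 -0.21187289 -0.28641502] [ 0.2 -1.8 -2.3 -0.6  2.1  2.7  1.5 -3.   0.7  3.8 -2.4  0.1  0.9 -1.9
 -0.8  2. ]
{'carrier': array([ 0.53866687, -0.21187289,  0.        ]), 'lid_hinge': array([ 0.6154079, -0.2344741,  0.1215   ]), 'rail_mid': array([ 0.43146625, -0.18030095,  0.13348907]), 't_grip': array([ 0.50632698, -0.20234838,  0.17247344])}
[ 0.51586025 -0.20833494  0.31769138] 7.3
```

View pics/ov5.png

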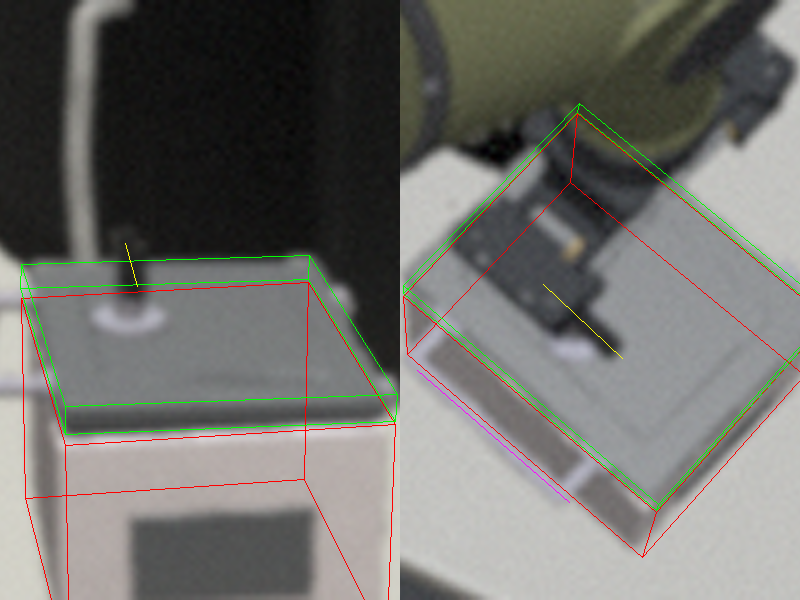

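>>> move_arm(deltas=[[1,0,-0.008,0.03,0.02],[1,0,-0.008,0.07,0.04],[1,0,-0.008,0.11,0.04],[1,0,-0.008,0.135,0.04],[1,0,-0.008,0.15,0.04],[1,0,-0.008,0.163,0.04],[1,0,-0.008,0.163,0.04]])

```text
clock: 8.0
position: [0.5073, -0.2055, 0.1532]
tcp_rot: [-3.138, -0.0, 1.233]
wrist_force: [-1.1, -0.4, 0.3]
opening: 0.0881
```

```bash
python3 - <<'E'
from h import *
import cv2
print(r.sense()["position"],r.sense()["wrist_force"])
o=[]
for c,cx,cy in(("side",330,230),("top",355,250)):
    im=r.snapshot(c)[:,:,::-1]; o.append(cv2.resize(im[cy-60:cy+60,cx-40:cx+40],None,fx=5,fy=5,interpolation=2))
cv2.imwrite("pics/p6.png",np.hstack(o))
E
```

```text
[ 0.50727331 -0.20553467  0.15316254] [-1.094369   -0.38182006  0.29292312]
```

View pics/p6.png

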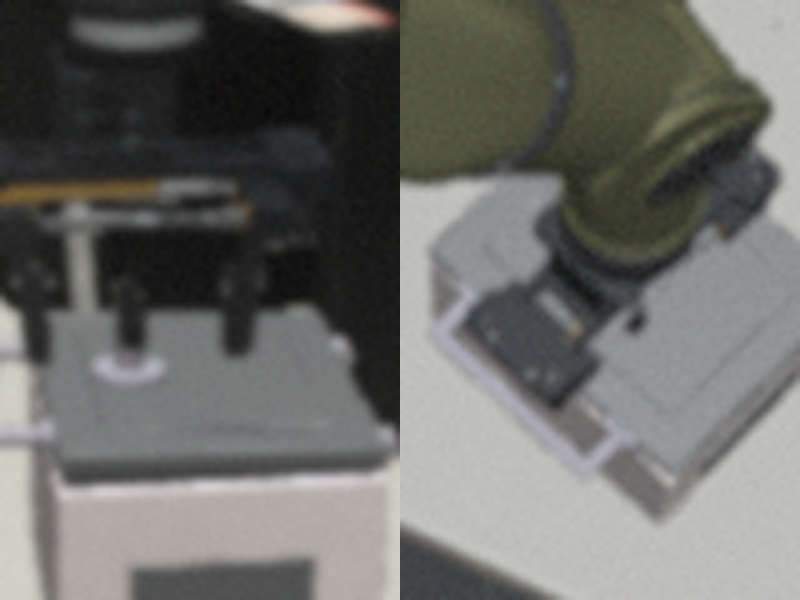

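>>> move_arm(deltas=[[-1,0,0,0,0],[-1,0,0,0,0],[-1,0,0,0,0],[-1,0,0,0,0],[-1,0,0,0,0],[-1,0,0,0,0],[-1,0,0,0,0],[-1,0,0,0,0]], grip_force=8)

```text
clock: 8.9
position: [0.5082, -0.206, 0.1547]
tcp_rot: [-3.142, -0.0, 1.233]
wrist_force: [0.1, -0.2, -0.1]
opening: 0.0264
```

>>> move_arm(deltas=[[-1,0,0,0,0],[-1,0,0,0,0],[-1,0,0,0,0],[-1,0,0,0,0]])

```text
clock: 9.3
position: [0.5044, -0.2046, 0.1541]
tcp_rot: [-3.133, -0.001, 1.233]
wrist_force: [-5.1, 2.7, 3.4]
opening: 0.0159
```

>>> move_arm(deltas=[[-1,0,-0.003,0,0],[-1,0,-0.004,0,0],[-1,0,-0.004,0,0]], grip_force=15)

```text
clock: 9.6
position: [0.5044, -0.2046, 0.1546]
tcp_rot: [-3.141, -0.0, 1.233]
wrist_force: [-1.5, 0.8, -1.1]
opening: 0.0156
```

```bash
python3 - <<'E'
from h import *
s=r.sense();print(s["position"],s["tcp_rot"],s["wrist_force"],s["torque"],s["opening"],s["q"])
E
```

```text
[ 0.504385   -0.20464481  0.15457858] [-3.14143356e+00 -7.03767363e-05  1.23285565e+00] [-1.5297376   0.83485153 -1.13252042] [-0.01838901  0.35906452  0.01891407] 0.015566766297706347 [ 0.19114984  0.71512016  0.18364407  1.90200057 -0.23317937  0.54510296
  0.1929087 ]
```

>>> move_arm(deltas=[[-1,0,0,0,0.1],[-1,0,0,0,0.2],[-1,0,0,0,0.3],[-1,0,0,0,0.4],[-1,0,0,0,0.5],[-1,0,0,0.001,0.6],[-1,0,0,0.001,0.7],[-1,0,0,0.002,0.8]], grip_force=30)

```text
clock: 10.4
position: [0.4999, -0.2009, 0.1526]
tcp_rot: [-3.13, 0.005, 0.43]
wrist_force: [-11.4, 9.0, 15.2]
opening: 0.0152
```

```bash
python3 - <<'E'
from h import *
s=r.sense();print(s["position"],s["tcp_rot"],s["wrist_force"],s["torque"],s["opening"],s["q"])
E
```

```text
[ 0.49993572 -0.200938    0.15255477] [-3.13038601  0.00481127  0.43006029] [-11.36760215   9.01371676  15.24453728] [1.78482328 2.52967324 0.1672343 ] 0.015209121483576593 [ 0.0634705   0.74823521  0.40377571  1.91544628 -0.50801886  0.59216446
 -0.33789226]
```

>>> move_arm(deltas=[[-1,-0.001,-0.002,-0.001,0.02],[-1,-0.002,-0.005,-0.002,0.05],[-1,-0.002,-0.005,-0.002,0.05]])

```text
clock: 10.7
position: [0.4997, -0.2005, 0.1535]
tcp_rot: [-3.141, 0.002, 0.383]
wrist_force: [-1.6, -1.2, -11.9]
opening: 0.0149
```

```bash
python3 - <<'E'
from h import *
import cv2
s=r.sense();print(s["position"],s["tcp_rot"],s["wrist_force"],s["torque"],s["opening"])
o=[]
for c,cx,cy in(("side",330,230),("top",355,250)):
    im=r.snapshot(c)[:,:,::-1]; o.append(cv2.resize(im[cy-60:cy+60,cx-40:cx+40],None,fx=5,fy=5,interpolation=2))
cv2.imwrite("pics/p7.png",np.hstack(o))
E
```

```text
[ 0.49967911 -0.20054971  0.15352411] [-3.14051873e+00  2.20947841e-03  3.83213245e-01] [ -1.57598953  -1.17293621 -11.87996315] [-0.23004091  0.51478792  0.18048989] 0.014877200813823844
```

View pics/p7.png

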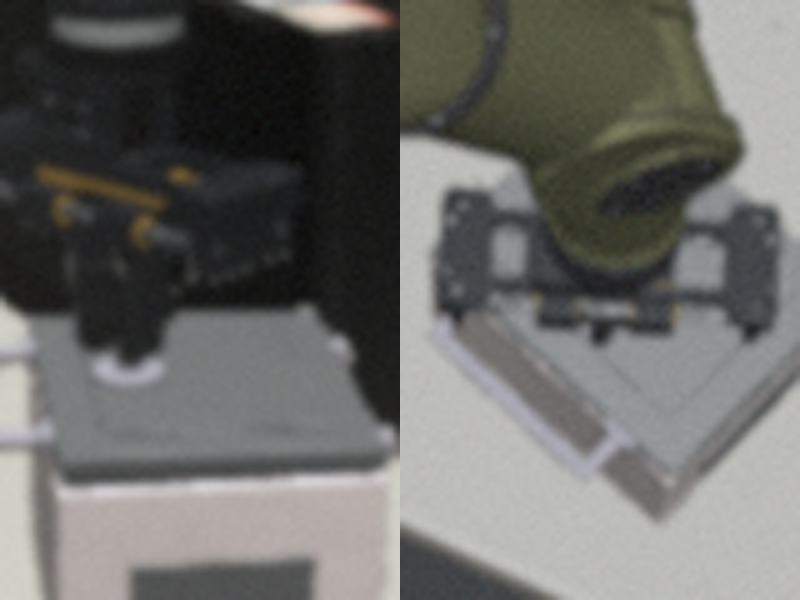

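>>> move_arm(deltas=[[-1,0,-0.001,0.001,0.1],[-1,0,-0.002,0.002,0.2],[-1,0,-0.003,0.002,0.3],[-1,0.001,-0.003,0.002,0.4],[-1,0.001,-0.004,0.002,0.47],[-1,0.001,-0.004,0.002,0.53],[-1,0.001,-0.004,0.002,0.56],[-1,0.001,-0.004,0.002,0.56]])

```text
clock: 11.6
position: [0.4995, -0.1966, 0.1524]
tcp_rot: [-3.141, 0.001, -0.177]
wrist_force: [-3.2, -0.4, -9.4]
opening: 0.0149
```

```bash
python3 - <<'E'
from h import *
import cv2
s=r.sense();print(s["position"],s["tcp_rot"],s["wrist_force"],s["torque"],s["opening"])
o=[]
for c,cx,cy in(("side",330,230),("top",355,250)):
    im=r.snapshot(c)[:,:,::-1]; o.append(cv2.resize(im[cy-60:cy+60,cx-40:cx+40],None,fx=5,fy=5,interpolation=2))
cv2.imwrite("pics/p8.png",np.hstack(o))
E
```

```text
[ 0.4995283  -0.1965734   0.15240941] [-3.14096581e+00  1.26697417e-03 -1.76857922e-01] [-3.24814124 -0.41924507 -9.38569946] [0.13337535 0.80358874 0.0241531 ] 0.014919185080500346
```

View pics/p8.png

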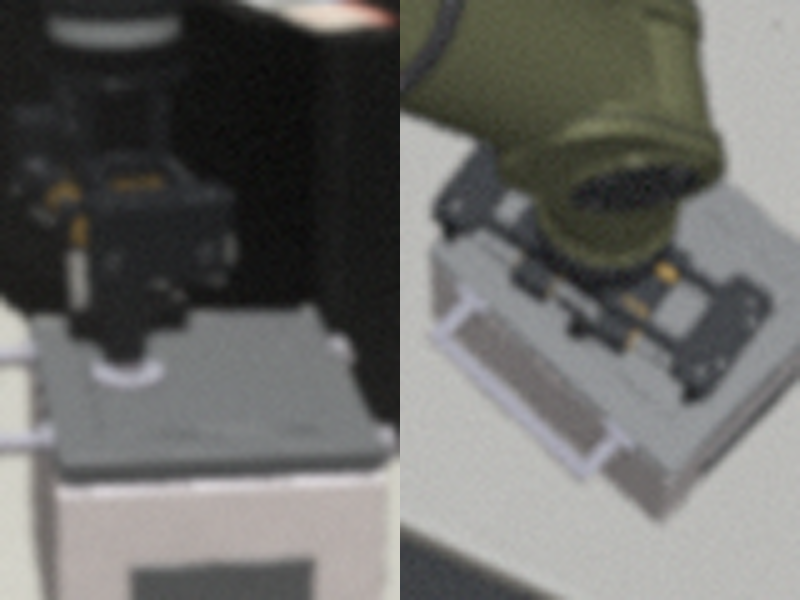

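>>> move_arm(deltas=[[-1,0,0,0,0.05],[-1,0,0,0,0.1],[-1,0,-0.001,0,0.13],[-1,0,-0.001,0,0.13]])

```text
clock: 12.1
position: [0.5, -0.1959, 0.1526]
tcp_rot: [3.141, 0.0, -0.305]
wrist_force: [-2.6, -0.2, -9.5]
opening: 0.0154
```

```bash
python3 - <<'E'
from h import *
s=r.sense();print(s["position"],s["tcp_rot"],s["wrist_force"],s["torque"],s["opening"],s["q"][6])
E
```

```text
[ 0.49999967 -0.19587197  0.15255596] [ 3.14123988e+00  4.71424786e-04 -3.05476475e-01] [-2.56550706 -0.1647537  -9.50419242] [0.21849531 0.67496881 0.53868275] 0.015386020979262373 -0.8513844871584815
```

>>> move_arm(deltas=[[-1,0,0,0,-0.03],[0,0,0,0,-0.03],[0,0,0,0,-0.03],[0,0,0,0,-0.03],[0,0,0,0,-0.03],[0,0,0,0,-0.03],[0,0,0,-0.02,-0.03],[0,0,0,-0.05,-0.03]])

```text
clock: 12.9
position: [0.4993, -0.1953, 0.2022]
tcp_rot: [-3.141, 0.003, -0.277]
wrist_force: [0.8, -0.9, -0.1]
opening: 0.0439
```

>>> move_arm(deltas=[[0,0,0,-0.04,0],[0,0,0,-0.08,0],[0,-0.04,0,-0.12,0],[0,-0.08,0,-0.16,0],[0,-0.1,0.03,-0.18,0],[0,-0.1,0.07,-0.2,0],[0,-0.1,0.11,-0.2,0],[0,-0.1,0.15,-0.2,0]])

```text
clock: 13.7
position: [0.3628, -0.314, 0.4037]
tcp_rot: [-3.141, -0.003, -0.276]
wrist_force: [1.2, 0.3, 0.6]
opening: 0.0442
```

```bash
python3 - <<'E'
from ov import *
print(r.sense()["position"],r.sense()["wrist_force"],r.sense()["clock"])
s=[.5413,-.2150,-.293,.004];o=[]
for c,cx,cy in(("side",330,240),("top",355,250)):
    im=r.snapshot(c); overlay(im,c,s,1.4,f"pics/ov9_{c}.png",cx,cy);cv2.imwrite(f"pics/f_{c}.png",im[:,:,::-1]); o.append(cv2.resize(im[cy-60:cy+60,cx-40:cx+40,::-1],None,fx=5,fy=5,interpolation=2))
    print(c,[(n,d["xy"],d["conf"]) for n in("mug_mid","blue_bowl_mid","bird_bowl_mid","t_grip","rail_mid") for d in r.landmark_of(n,c)[:1]])
cv2.imwrite("pics/p9.png",np.hstack(o))
E
```

```text
[ 0.36276132 -0.314038    0.40373936] [1.1658296  0.31858606 0.56292644] 13.7
side [('mug_mid', [357.7, 337.7], 0.55), ('blue_bowl_mid', [267.4, 250.9], 0.86), ('bird_bowl_mid', [256.6, 227.3], 0.88), ('t_grip', [317.2, 236.8], 0.48), ('rail_mid', [286.0, 251.3], 0.91)]
top [('mug_mid', [442.8, 319.1], 0.8), ('bird_bowl_mid', [222.1, 203.5], 0.75), ('rail_mid', [336.2, 269.1], 0.86)]
```

View pics/p9.png

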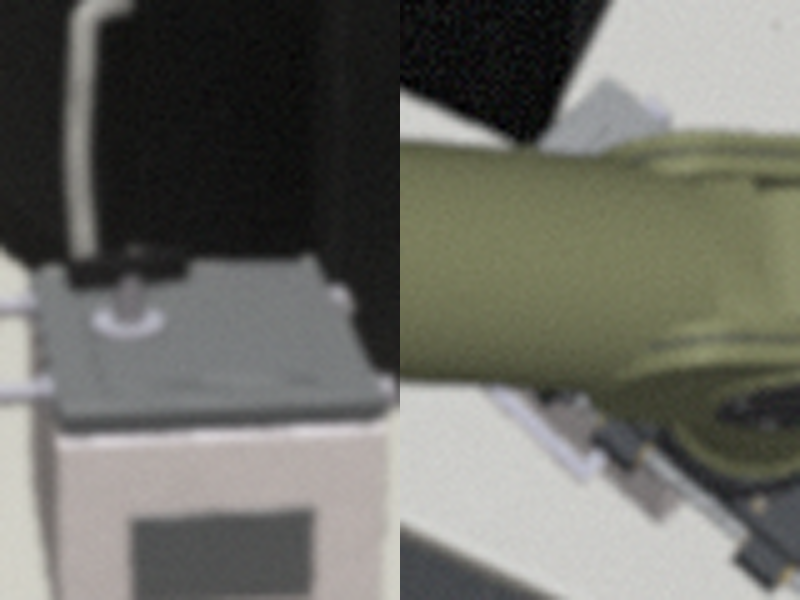

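View pics/f_top.png

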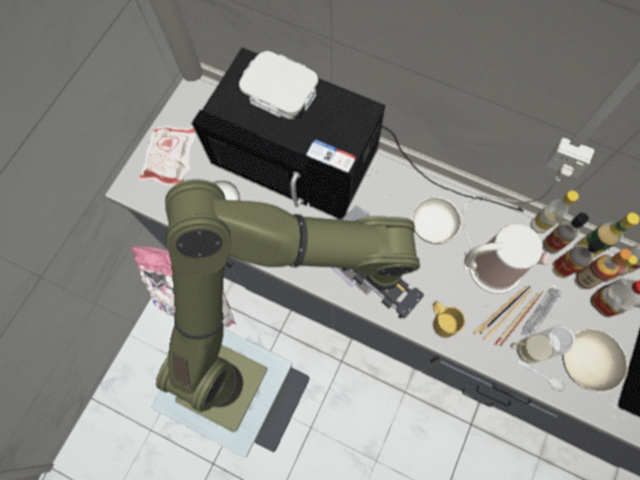

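>>> move_arm(deltas=[[0,-0.01,-0.045,0,0],[0,-0.02,-0.09,0,0],[0,-0.03,-0.135,0,0],[0,-0.04,-0.18,0,0],[0,-0.05,-0.225,0,0],[0,-0.06,-0.27,0,0],[0,-0.07,-0.315,0,0],[0,-0.08,-0.36,0,0]])

```text
clock: 15.1
position: [0.3842, 0.0576, 0.403]
tcp_rot: [-3.14, -0.0, -0.276]
wrist_force: [2.2, -0.3, 0.1]
opening: 0.0442
```

```bash
python3 - <<'E'
from ov import *
print(r.sense()["position"],r.sense()["wrist_force"],r.sense()["clock"])
s=[.5400,-.2140,-.29,.004];o=[]
for c,cx,cy in(("side",330,240),("top",355,250)):
    im=r.snapshot(c); overlay(im,c,s,1.4,f"pics/ov10_{c}.png",cx,cy); o.append(cv2.imread(f"pics/ov10_{c}.png")[:,200:600])
    print(c,[(n,d["xy"],d["conf"]) for n in("mug_mid","blue_bowl_mid","bird_bowl_mid","t_grip","rail_mid") for d in r.landmark_of(n,c)[:1]])
cv2.imwrite("pics/p10.png",np.hstack(o))
E
```

```text
[0.38416545 0.05757978 0.40298462] [ 2.20310482 -0.27504531  0.09213107] 15.1
side [('mug_mid', [360.8, 340.5], 0.73), ('blue_bowl_mid', [269.7, 247.8], 0.66), ('t_grip', [314.8, 234.9], 0.49), ('rail_mid', [287.3, 251.4], 0.94)]
top [('mug_mid', [445.2, 319.0], 0.73), ('blue_bowl_mid', [267.5, 231.9], 0.67), ('bird_bowl_mid', [223.0, 204.2], 0.88), ('t_grip', [359.9, 250.1], 0.66), ('rail_mid', [338.5, 267.5], 0.93)]
```

View pics/p10.png

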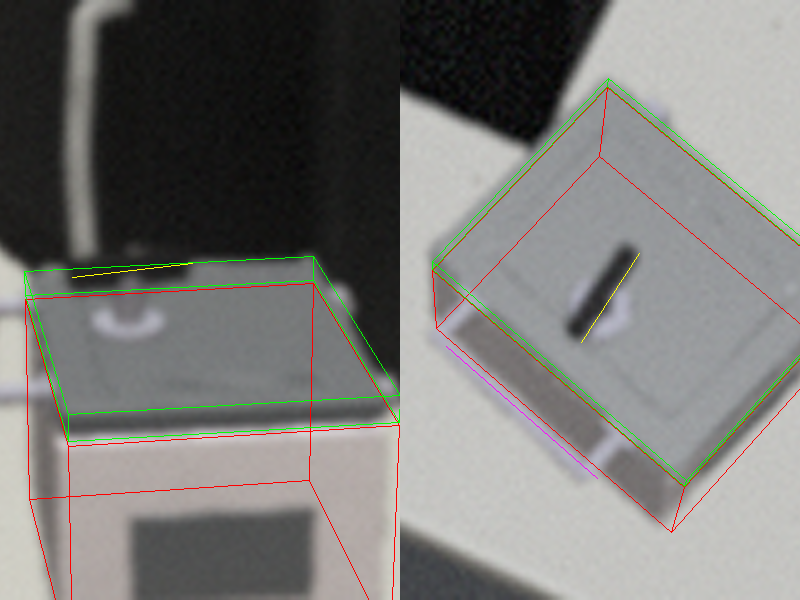

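```bash
python3 -c "
from plant import r
print(r.hand_in())"
```

```text
the job is handed in; nothing more can be done
None
```

I closed the lid, turned the T-handle to its stop, let go and handed the job in at about 15 s of the 48 s allowed. `hand_in` reports no verdict.

**What I did**
- I pushed the lid forward from behind the rail with shut fingers until it was at about 0.8 rad. It then sank onto the gasket by itself.
- I gripped the T-handle and turned it about 1.5 rad clockwise, until the torque rose to 0.54 N m at the stop. Then I opened the fingers and drew the arm clear.

**Last checks**
- **Handle:** in the top picture the bar lies parallel to the model drawn at 1.4 rad.
- **Lid:** it looks flat on the rim, but the pictures cannot resolve 2 mm. That it is drawn tight rests on the handle having reached its stop.
- **Bystanders:** the mug and both bowls were found within about 4 pixels (very roughly 10 mm) of where they started, which is within the networks' own scatter. The white bowl was missed in the last side picture, but the top camera found it.
- **Robot:** the hand was well away from everything, with the wrist force at about 2 N.

**Disagreement:** the landmark positions scattered by 2 to 4 pixels, and my grip was about 7 mm off the handle's axis. I corrected for that from the wrist forces during the turn. The highest wrist force I read was about 21 N.

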